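Sort out the swapped bench consumables

ROBOT

A 6-joint arm with a two-finger parallel gripper is mounted at the origin on a cart in front of the work surface, level with it; the furniture and walls round the work are solid. World frame = base frame: x ahead of the robot, y to its left, z up, the work surface at z = 0. Lengths are in mm, angles in rad, forces in N, time in s.
With the tool pointing down it reaches from about 300 to 875 mm from the base axis. Payload 4.2 kg.
Tool frame: the origin (TCP) lies on the centre line of the jaws, within the pads' length; the fingertips stand 17 mm ahead of it and the grasp point (between the pads) lies 2 mm behind it; z points along the fingers, y is the line along which they close (so a half turn about z gives the same grasp; the last joint's range is limited). The gripper opens to 85 mm and grips with 20 to 120 N. Pads are 22 mm wide; open, the fingers measure 114 mm over their backs; the gripper's body (76 mm by 85 mm) begins 54 mm behind the grasp point. The pads swing forward as they close: fully open they stand 13 mm farther back than shut.
Start: joints at [-1.145, 0.32, 1.565, -0, 1.257, -0.02], TCP at [247.932, -518.815, 248.338] pointing down, gripper open.
Joint ranges: [-3.11, 3.11], [-0.84, 2.01], [0.21, 2.61], [-1.34, 4.49], [0.05, 2.63], [-2.56, 2.56]. Speed limits (rad/s): [2.57, 2.57, 3.14, 3.14, 3.14, 3.14].

INTERFACE

Orientations are given as a unit quaternion [x, y, z, w].
In Python, from cell import * gives the robot as it stands.
- The arm moves only by the shell command python3 -m inch 'ROWS'. ROWS is JSON, a list of rows, each an object of numbers: "tx", "ty", "tz": the shift along the world's x, y, z in m; "wx", "wy", "wz": the turn, a rotation vector about the world's x, y, z in degrees; "grip": the closure, from 0 (fully open) to 1 (shut). In form: [{"tx": .., "ty": .., "tz": .., "wx": .., "wy": .., "wz": .., "grip": ..}, ...]. A call has 1 to 12 rows; each row shifts and turns the commanded pose from where the row before left it; what a row does not reach is not made up. A row lasts 1/8 s, in which the tool goes at most 62.5 mm and 10.7 degrees, less where a joint would pass 70% of its speed; a pose out of reach is approached as far as the arm can. A call with a gripper value outside its range is refused whole. The fingers move at their own pace and stop on an object; the grip force is fixed at half the most. Time passes only in rows, so rows that do not move let the fingers close. It gives the time, the measured TCP pose, the force, the opening and the grip force at its end, in the units of the state.
- get_state(): the state, without advancing time (a new reading comes with each control period).
- snapshot(name): name is "scene" or "top" or "wrist"; returns the picture (420x560x3 uint8, blue, green, red); there is no depth.
- camera_params(name): a dict with "intrinsics" (3x3 intrinsics, pixels), "world_from_camera" (4x4, takes a point from camera to world coordinates). Camera axes: x right, y down, z forward; pixel columns grow to the right and rows downward; lengths in mm; the calibration is good to about 2 mm. A picture is of the moment at which its call begins: read the wrist's pose just before it. camera_params takes no time and is no camera call; for the wrist camera it gives the pose at the moment of the call.
- hand_in(): hands the job in; it is judged then, once.
The state is a dict: "t": time; "q": joint angles; "qvel": joint speeds; "joint_torque": joint torques, N m; "ee_pos": TCP position; "ee_rot": TCP orientation; "ft_force": force on the tool from outside, world axes, zero at the start; "ft_torque": the same for the moment, N m; "finger_gap": finger opening in mm; "grasp_force": force on a finger pad.
Only numpy, scipy, OpenCV 4.12 (cv2) and the standard library are available. Lean on these libraries where they do the work, as an engineer would, in place of code of your own. Each camera call takes 0.05 s, during which the arm holds its last target. There are 200 camera calls.

TASK

The can, the solder spool and the small bottle have each been put on the wrong organiser block. Swap them round so that each stands upright, fully down, in the block whose recess is cut for its size: can in the large block, spool in the medium one, bottle in the small one. The empty cork mat can serve as a free spot on the way; leave the white roll, the black tape and the cutters where they lie.

Things in the scene. Friction and masses are not known exactly. Their poses are not given: they have to be found in the camera images.
- can: Whitish round tin can with a lid, 65 mm diameter, 66 mm tall, upright; origin at the centre of its underside, z up. Starts on top of the small block, covering its recess. Can be gripped anywhere across its body.
- spool: Spool of solder wire standing on end, two green flanges 49 mm diameter (each 4 mm thick, at the very bottom and top), 56 mm tall, the silvery winding between the flanges is narrower (solid core 22 mm); origin at the centre of its underside, z up. Starts in the recess of the large block. Grip it across the top flange, 54 mm above its underside.
- bottle: Small dark brown bottle, body 33 mm diameter up to 47 mm, white cap 20 mm diameter above it, 68 mm tall in all, upright; origin at the centre of its underside, z up. Starts in the recess of the medium block. Grip it across the body.
- large_block: Fixed flat square grey block, 112 x 112 x 16 mm, with one round recess in the middle of 82 mm diameter and 10 mm depth (recess floor 6 mm above the bench): the can's home. Origin at the centre of its underside, on the bench, below the recess centre.
- medium_block: Fixed flat square grey block, 92 x 92 x 16 mm, with one round recess in the middle of 64 mm diameter and 10 mm depth (recess floor 6 mm above the bench): the spool's home. Origin at the centre of its underside, on the bench, below the recess centre.
- small_block: Fixed flat square grey block, 74 x 74 x 16 mm, with one round recess in the middle of 48 mm diameter and 10 mm depth (recess floor 6 mm above the bench): the bottle's home. Origin at the centre of its underside, on the bench, below the recess centre.
- cork_mat: Fixed round cork mat, 100 mm diameter, 4 mm thick, empty at the start: the free spot. Origin at the centre of its underside, on the bench.
- wick_roll: Bystander: white plastic roll lying flat, 62 mm diameter, 27 mm high; origin at the centre of its underside.
- tape_roll: Bystander: roll of black tape with a tan core lying flat at the left of the bench near the wires (not the one farther back), 53 mm diameter, 19 mm high; origin at the centre of its underside.
- cutters: Bystander: flush cutters with red handles lying flat, 42 x 126 x 10 mm, long side along its y; origin at the centre of its underside.
There are look-alikes about, which are no part of the job. There is more than one size of the bottle; the job needs the middle-sized.

How it is judged:
By the outcome, as a careful person would: the job done as asked, in the order asked, and still so for the second after the job is handed in, with the robot touching nothing.
It also fails if it takes over 109 s, if anything falls off the work surface, if the arm or the gripper's body presses on something with over 40 N, if the wrist force passes 120 N, or if a joint passes its speed limit or range.

## Working session

There is one attempt and no reset: what is moved stays moved. The work goes in short steps, Python scripts to look and compute and a shell command to move; the robot and the scene stay as the last step left them, time stands still between calls to the robot, and variables do not carry over. Pictures are saved under pics/ and viewed, at most 14 in all, crops included, and the job is handed in when it is done.

```bash
ls; mkdir -p pics
cat > h.py <<'E'
from cell import *
import numpy as np, cv2
def cast(cam,u,v,z,P=None):
    P=P or camera_params(cam); K=np.array(P["intrinsics"]); T=np.array(P["world_from_camera"])
    d=T[:3,:3]@np.linalg.solve(K,[u,v,1]); o=T[:3,3]
    return o+d*(z-o[2])/d[2]
def proj(cam,p,P=None):
    P=P or camera_params(cam); K=np.array(P["intrinsics"]); T=np.linalg.inv(np.array(P["world_from_camera"]))
    c=K@(T[:3,:3]@np.array(p)+T[:3,3]); return c[:2]/c[2]
E
python3 - <<'E'
from h import *
for n in("top","scene"):
    cv2.imwrite(f"pics/{n}0.png",snapshot(n)); P=camera_params(n); print(n,np.round(P["world_from_camera"],2).tolist(),np.round(P["intrinsics"],1).tolist())
print(get_state())
E
```

```text
pics
top [[-0.02, -0.99, 0.16, 350.29], [-1.0, 0.02, 0.01, -18.37], [-0.02, -0.16, -0.99, 1000.29], [0.0, 0.0, 0.0, 1.0]] [[404.6, 0.0, 276.5], [0.0, 404.6, 214.3], [0.0, 0.0, 1.0]]
scene [[0.96, -0.13, 0.26, 206.93], [-0.29, -0.38, 0.88, -924.86], [-0.02, -0.91, -0.4, 488.42], [0.0, 0.0, 0.0, 1.0]] [[437.3, 0.0, 284.2], [0.0, 437.3, 203.9], [0.0, 0.0, 1.0]]
{'t': 0.1, 'q': array([-1.14501982e+00,  3.20205442e-01,  1.56552974e+00,  2.15119558e-05,
        1.25734325e+00, -2.00188774e-02]), 'qvel': array([ 0.00169626, -0.00176506, -0.00229587, -0.00115857, -0.00073485,
        0.00035553]), 'joint_torque': array([ 7.67398378e-04, -4.16408265e+01, -2.34705770e+01, -1.28950001e-05,
        4.86368401e-03, -1.50257586e-05]), 'ee_pos': array([ 247.7685963 , -518.46649581,  247.58982497]), 'ee_rot': array([ 9.75261456e-01,  2.21053252e-01, -1.39665264e-04, -7.29715016e-04]), 'ft_force': array([ 0.61186132, -0.03795658,  0.57694538]), 'ft_torque': array([ 0.00614792, -0.02133627,  0.02646781]), 'grasp_force': 0.0, 'finger_gap': 85.57574719694618}
```

View pics/top0.png

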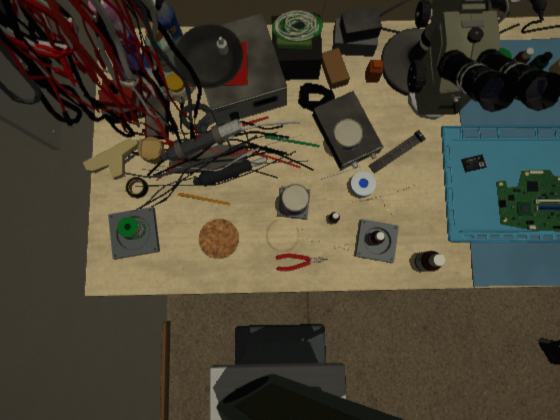

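View pics/scene0.png

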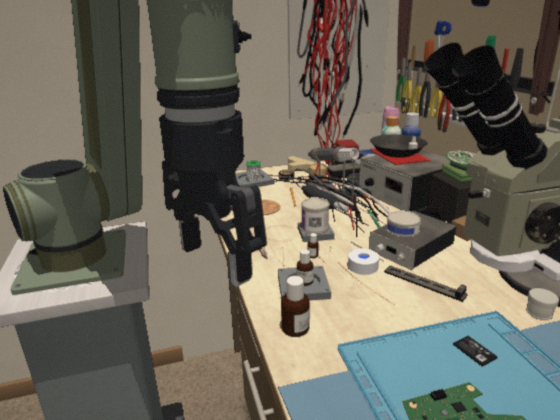

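Top view: the spool is in the large block (133,230), the cork mat is empty (219,238), the can is on the small block (294,200), and the white roll is at (363,184).
- **Bottles:** small at (334,217), middle at (377,238) in the medium block, large at (432,260). The one in the block fits.
- **Cans:** (294,200) on the small block, and (348,133) on the instrument box. The first fits.

I'll confirm these in an enlarged crop and measure.

Run:
```python
from h import *
im=cv2.imread("pics/top0.png")
c=cv2.resize(im[165:290,90:460],None,fx=2.16,fy=2.16,interpolation=cv2.INTER_CUBIC)
hsv=cv2.cvtColor(im,cv2.COLOR_BGR2HSV)
H,S,V=cv2.split(hsv)
for n,(x0,y0,x1,y1),s in (("large",(103,200,166,264),112),("med",(348,212,406,270),92),("small",(270,178,318,226),74)):
    m=np.zeros_like(S); m[y0:y1,x0:x1]=((S<60)|(V<45))[y0:y1,x0:x1]*255
    m=cv2.morphologyEx(m,cv2.MORPH_OPEN,np.ones((3,3)))
    k=max(cv2.findContours(m,0,2)[0],key=cv2.contourArea); r=cv2.minAreaRect(k)
    b=np.array([cast("top",*p,16)for p in cv2.boxPoints(r)])
    print(n,np.round(r[0],1),b.mean(0).round(1),np.linalg.norm(b-np.roll(b,1,0),axis=1).round(1),b.round().tolist())
    cv2.drawContours(c,[np.int32((cv2.boxPoints(r)-[90,165])*2.16)],-1,(0,0,255),1)
m=((H>5)&(H<14)&(S>90))*np.uint8(255); m[:210]=0;m[265:]=0;m[:,:190]=0;m[:,250:]=0
m=cv2.morphologyEx(m,cv2.MORPH_CLOSE,np.ones((5,5)))
k=max(cv2.findContours(m,0,2)[0],key=cv2.contourArea);(u,v),r=cv2.minEnclosingCircle(k);print("cork",u,v,r,cast("top",u,v,4).round(1))
for n,u,v,z in(("spool",128,228,62),("can",295,199,82),("bottle",378,236,74),("wick",363,184,27)):print(n,cast("top",u,v,z).round(1))
cv2.imwrite("pics/crop.png",c)
```

```text
large [132.9 232.3] [473.9 347.5  16. ] [117.1 116.5 117.1 114.4] [[526.0, 414.0, 16.0], [537.0, 298.0, 16.0], [422.0, 282.0, 16.0], [410.0, 395.0, 16.0]]
med [376.8 240.5] [ 440.3 -249.    16. ] [95.7 92.6 97.1 92.2] [[405.0, -191.0, 16.0], [495.0, -212.0, 16.0], [475.0, -307.0, 16.0], [386.0, -285.0, 16.0]]
small [292.8 208.4] [524.  -47.2  16. ] [74.4 43.3 74.9 43.2] [[509.0, -7.0, 16.0], [552.0, -14.0, 16.0], [539.0, -88.0, 16.0], [497.0, -80.0, 16.0]]Traceback (most recent call last):
  File "<stdin>", line 15, in <module>
ValueError: max() iterable argument is empty
```

Run:
```python
from h import *
im=cv2.imread("pics/top0.png")
print(cv2.cvtColor(im,cv2.COLOR_BGR2HSV)[238,[180,195,205,219,230,245]].tolist())
g=cv2.medianBlur(im[:,:,2],5);m=(g<150)*np.uint8(255);
w=np.zeros_like(m);w[214:264,194:245]=m[214:264,194:245]
k=max(cv2.findContours(w,0,2)[0],key=cv2.contourArea);(u,v),r=cv2.minEnclosingCircle(k);print("cork",u,v,r,cast("top",u,v,4).round(1),cast("top",219,238,4).round(1))
for n,u,v,z in(("spool",128,228,62),("can",295,199,82),("bottle",378,236,74),("wick",363,184,27)):print(n,cast("top",u,v,z).round(1))
cv2.imwrite("pics/crop.png",cv2.resize(im[165:290,90:460],None,fx=2.16,fy=2.16,interpolation=cv2.INTER_CUBIC))
s=get_state();P=camera_params("wrist");T=np.array(P["world_from_camera"]);print(T.round(2).tolist(),np.round(P["intrinsics"],0).tolist())
```

```text
[[20, 96, 157], [21, 94, 155], [15, 161, 127], [15, 162, 118], [14, 160, 116], [21, 90, 162]]
cork 219.95631408691406 236.9660186767578 22.803672790527344 [458.4 134.7   4. ] [455.9 137.1   4. ]
spool [478.1 342.4  62. ]
can [534.2 -51.   82. ]
bottle [ 445.  -238.9   74. ]
wick [ 578.9 -221.1   27. ]
[[0.43, -0.86, -0.26, 313.79], [-0.9, -0.41, -0.12, -485.88], [-0.0, 0.29, -0.96, 372.37], [0.0, 0.0, 0.0, 1.0]] [[359.0, 0.0, 284.0], [0.0, 359.0, 214.0], [0.0, 0.0, 1.0]]
```

View pics/crop.png

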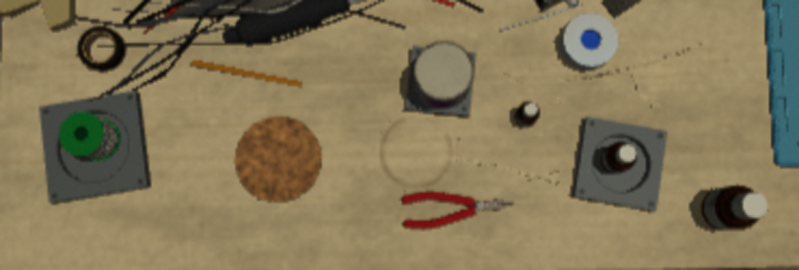

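The crop confirms it: green spool in the large block, can on the small block, the middle-sized bottle in the medium block, and the mat empty. I'll move the spool to the mat first.

```bash
python3 -m inch '[{"tx":0.015,"ty":0.055},{"tx":0.015,"ty":0.055},{"tx":0.015,"ty":0.055},{"tx":0.015,"ty":0.055},{"tx":0.015,"ty":0.055},{"tx":0.015,"ty":0.055},{"tx":0.015,"ty":0.055},{"tx":0.015,"ty":0.055},{"tx":0.015,"ty":0.055},{"tx":0.015,"ty":0.055},{"tx":0.015,"ty":0.055},{"tx":0.015,"ty":0.055}]'; python3 -m inch '[{"tx":0.015,"ty":0.055},{"tx":0.015,"ty":0.055},{"tx":0.015,"ty":0.055},{"tx":0.005,"ty":0.020},{}]'
```

```text
invalid input
invalid input
```

```bash
python3 -m inch '[{"tx":0.015,"ty":0.055,"tz":0,"wx":0,"wy":0,"wz":0,"grip":0}]'
```

```text
t: 0.22
ee_pos: [262.8, -465.4, 247.2]
ee_rot: [0.976, 0.219, -0.0, 0.0]
ft_force: [0.7, 0.3, -0.4]
finger_gap: 85.4
grasp_force: 0.0
```

```bash
python3 -m inch '[{"tx":0.015,"ty":0.057,"tz":0,"wx":0,"wy":0,"wz":0,"grip":0},{"tx":0.015,"ty":0.057,"tz":0,"wx":0,"wy":0,"wz":0,"grip":0},{"tx":0.015,"ty":0.057,"tz":0,"wx":0,"wy":0,"wz":0,"grip":0},{"tx":0.015,"ty":0.057,"tz":0,"wx":0,"wy":0,"wz":0,"grip":0},{"tx":0.015,"ty":0.057,"tz":0,"wx":0,"wy":0,"wz":0,"grip":0},{"tx":0.015,"ty":0.057,"tz":0,"wx":0,"wy":0,"wz":0,"grip":0},{"tx":0.015,"ty":0.057,"tz":0,"wx":0,"wy":0,"wz":0,"grip":0},{"tx":0.015,"ty":0.057,"tz":0,"wx":0,"wy":0,"wz":0,"grip":0},{"tx":0.015,"ty":0.057,"tz":0,"wx":0,"wy":0,"wz":0,"grip":0},{"tx":0.015,"ty":0.057,"tz":0,"wx":0,"wy":0,"wz":0,"grip":0},{"tx":0.015,"ty":0.057,"tz":0,"wx":0,"wy":0,"wz":0,"grip":0},{"tx":0.015,"ty":0.057,"tz":0,"wx":0,"wy":0,"wz":0,"grip":0}]'
python3 -m inch '[{"tx":0.015,"ty":0.057,"tz":0,"wx":0,"wy":0,"wz":0,"grip":0},{"tx":0.015,"ty":0.055,"tz":0,"wx":0,"wy":0,"wz":0,"grip":0},{"tx":0,"ty":0,"tz":0,"wx":0,"wy":0,"wz":0,"grip":0}]'
python3 - <<'E'
from h import *
P=camera_params("wrist"); im=snapshot("wrist"); cv2.imwrite("pics/w1.png",im); np.save("w1.npy",P,allow_pickle=True)
H,S,V=cv2.split(cv2.cvtColor(im,cv2.COLOR_BGR2HSV))
m=((H>45)&(H<85)&(S>120))*np.uint8(255)
for k in cv2.findContours(m,0,2)[0]:
    if cv2.contourArea(k)>300:
        e=cv2.minAreaRect(k);(u,v)=e[0];print(e,cast("wrist",u,v,62,P).round(1))
print(get_state()["q"].round(2))
E
```

```text
t: 1.72
ee_pos: [442.9, 222.2, 248.1]
ee_rot: [0.975, 0.221, -0.0, 0.0]
ft_force: [1.3, -1.0, 0.6]
finger_gap: 85.6
grasp_force: 0.0
t: 2.1
ee_pos: [473.2, 335.4, 246.9]
ee_rot: [0.975, 0.223, -0.0, -0.0]
ft_force: [-0.1, -1.1, -0.7]
finger_gap: 85.4
grasp_force: 0.0
((279.5282897949219, 178.6509246826172), (54.120052337646484, 54.257415771484375), 15.945395469665527) [481.  344.8  62. ]
[ 0.59  0.33  1.56 -0.    1.26  1.72]
```

View pics/w1.png

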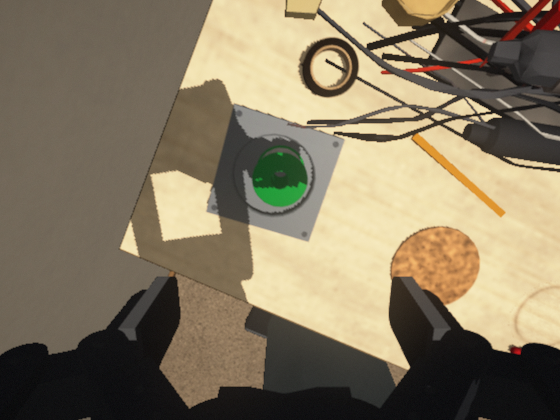

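The wrist view shows the spool's flange at (280,179), which casts to (481,345). The block corners are (236,104), (344,139), (309,240) and (208,211), and the mat is at (435,265).

```bash
python3 - <<'E'
from h import *
P=np.load("w1.npy",allow_pickle=True).item(); im=cv2.imread("pics/w1.png")
b=np.array([cast("wrist",*p,16,P)for p in((236,104),(344,139),(309,240),(208,211))]);print(b.mean(0).round(1),np.linalg.norm(b-np.roll(b,1,0),axis=1).round(1))
H,S,V=cv2.split(cv2.cvtColor(im,cv2.COLOR_BGR2HSV)); m=((H>5)&(H<18)&(S>130)&(V>60))*np.uint8(255); m[:200]=0;m[320:]=0;m[:,:385]=0;m[:,490:]=0
m=cv2.morphologyEx(m,cv2.MORPH_CLOSE,np.ones((5,5)));k=max(cv2.findContours(m,0,2)[0],key=cv2.contourArea)
q=np.array([cast("wrist",*p[0],4,P)[:2]for p in k],np.float32);print("cork",cv2.minEnclosingCircle(q))
E
python3 -m inch '[{"tx":0.008,"ty":0.009,"tz":-0.04,"wx":0,"wy":0,"wz":0,"grip":0},{"tx":0,"ty":0,"tz":-0.05,"wx":0,"wy":0,"wz":0,"grip":0},{"tx":0,"ty":0,"tz":-0.04,"wx":0,"wy":0,"wz":0,"grip":0},{"tx":0,"ty":0,"tz":-0.03,"wx":0,"wy":0,"wz":0,"grip":0},{"tx":0,"ty":0,"tz":-0.02,"wx":0,"wy":0,"wz":0,"grip":0},{"tx":0,"ty":0,"tz":-0.01,"wx":0,"wy":0,"wz":0,"grip":0},{"tx":0,"ty":0,"tz":0,"wx":0,"wy":0,"wz":0,"grip":0},{"tx":0,"ty":0,"tz":0,"wx":0,"wy":0,"wz":0,"grip":0.2}]'
```

```text
[472.5 347.3  16. ] [110.7 108.8 109.9 109.8]
cork ((453.9269104003906, 139.90087890625), 49.20899200439453)
t: 3.15
ee_pos: [481.5, 341.2, 59.4]
ee_rot: [0.975, 0.221, 0.001, -0.0]
ft_force: [0.7, 0.6, -0.2]
finger_gap: 69.9
grasp_force: 0.0
```

```bash
python3 -m inch '[{"tx":0,"ty":0.003,"tz":0,"wx":0,"wy":0,"wz":0,"grip":0.3},{"tx":0,"ty":0,"tz":0,"wx":0,"wy":0,"wz":0,"grip":0.4},{"tx":0,"ty":0,"tz":0,"wx":0,"wy":0,"wz":0,"grip":0.6},{"tx":0,"ty":0,"tz":0,"wx":0,"wy":0,"wz":0,"grip":0.6},{"tx":0,"ty":0,"tz":0,"wx":0,"wy":0,"wz":0,"grip":0.6},{"tx":0,"ty":0,"tz":0,"wx":0,"wy":0,"wz":0,"grip":0.6}]'
```

```text
t: 3.9
ee_pos: [481.2, 344.5, 59.5]
ee_rot: [0.975, 0.221, 0.001, -0.0]
ft_force: [-1.8, -1.0, 5.7]
finger_gap: 44.1
grasp_force: 60.0
```

```bash
python3 -m inch '[{"tx":0,"ty":0,"tz":0.01,"wx":0,"wy":0,"wz":0,"grip":0.6},{"tx":0,"ty":0,"tz":0.02,"wx":0,"wy":0,"wz":0,"grip":0.6},{"tx":0,"ty":0,"tz":0.03,"wx":0,"wy":0,"wz":0,"grip":0.6},{"tx":0,"ty":0,"tz":0,"wx":0,"wy":0,"wz":0,"grip":0.6}]'
python3 - <<'E'
from h import *
a=snapshot("wrist")[200:420,100:460]; s=snapshot("scene"); u,v=np.int32(proj("scene",[481,345,95])); print(u,v)
b=cv2.resize(s[v-40:v+40,u-65:u+65],(360,222),interpolation=cv2.INTER_CUBIC)[:220]
cv2.imwrite("pics/w2.png",np.hstack([a,b]))
E
```

```text
t: 4.4
ee_pos: [482.2, 345.1, 120.5]
ee_rot: [0.975, 0.221, 0.002, -0.001]
ft_force: [0.2, -0.1, -2.4]
finger_gap: 44.0
grasp_force: 61.4
252 151
```

View pics/w2.png

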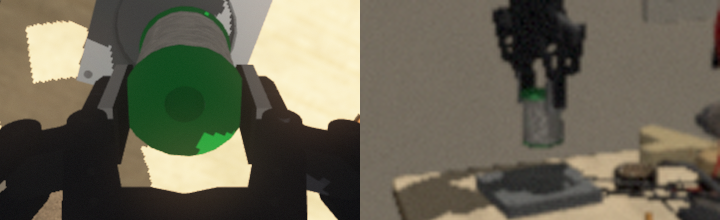

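The spool hangs upright, gripped by the top flange. I'll set it on the mat at (456,137).

```bash
python3 -m inch '[{"tx":-0.006,"ty":-0.04,"tz":0,"wx":0,"wy":0,"wz":0,"grip":0.6},{"tx":-0.006,"ty":-0.05,"tz":0,"wx":0,"wy":0,"wz":0,"grip":0.6},{"tx":-0.006,"ty":-0.05,"tz":0,"wx":0,"wy":0,"wz":0,"grip":0.6},{"tx":-0.005,"ty":-0.04,"tz":-0.01,"wx":0,"wy":0,"wz":0,"grip":0.6},{"tx":-0.003,"ty":-0.028,"tz":-0.02,"wx":0,"wy":0,"wz":0,"grip":0.6},{"tx":0,"ty":0,"tz":-0.02,"wx":0,"wy":0,"wz":0,"grip":0.6},{"tx":0,"ty":0,"tz":-0.009,"wx":0,"wy":0,"wz":0,"grip":0.6},{"tx":0,"ty":0,"tz":-0.003,"wx":0,"wy":0,"wz":0,"grip":0.6},{"tx":0,"ty":0,"tz":0,"wx":0,"wy":0,"wz":0,"grip":0.6}]'
```

```text
t: 5.62
ee_pos: [454.3, 135.8, 57.7]
ee_rot: [0.975, 0.222, -0.001, 0.001]
ft_force: [-5.4, -3.9, 16.4]
finger_gap: 43.8
grasp_force: 62.6
```

```bash
python3 -m inch '[{"tx":0,"ty":0,"tz":0,"wx":0,"wy":0,"wz":0,"grip":0.35},{"tx":0,"ty":0,"tz":0,"wx":0,"wy":0,"wz":0,"grip":0.1},{"tx":0,"ty":0,"tz":0,"wx":0,"wy":0,"wz":0,"grip":0},{"tx":0,"ty":0,"tz":0.02,"wx":0,"wy":0,"wz":0,"grip":0},{"tx":0,"ty":0,"tz":0.05,"wx":0,"wy":0,"wz":0,"grip":0},{"tx":0,"ty":0,"tz":0.06,"wx":0,"wy":0,"wz":0,"grip":0},{"tx":0.016,"ty":-0.036,"tz":0.03,"wx":0,"wy":0,"wz":0,"grip":0},{"tx":0.02,"ty":-0.05,"tz":0,"wx":0,"wy":0,"wz":0,"grip":0},{"tx":0.02,"ty":-0.05,"tz":0,"wx":0,"wy":0,"wz":0,"grip":0},{"tx":0.02,"ty":-0.05,"tz":0,"wx":0,"wy":0,"wz":0,"grip":0},{"tx":0.004,"ty":0,"tz":0,"wx":0,"wy":0,"wz":0,"grip":0},{"tx":0,"ty":0,"tz":0,"wx":0,"wy":0,"wz":0,"grip":0}]'
python3 - <<'E'
from h import *
P=camera_params("wrist"); im=snapshot("wrist"); cv2.imwrite("pics/w3.png",im); np.save("w3.npy",P,allow_pickle=True)
E
```

```text
t: 7.12
ee_pos: [534.8, -49.6, 215.8]
ee_rot: [0.975, 0.221, -0.0, -0.0]
ft_force: [0.0, 0.4, -0.2]
finger_gap: 85.4
grasp_force: 0.0
```

View pics/w3.png

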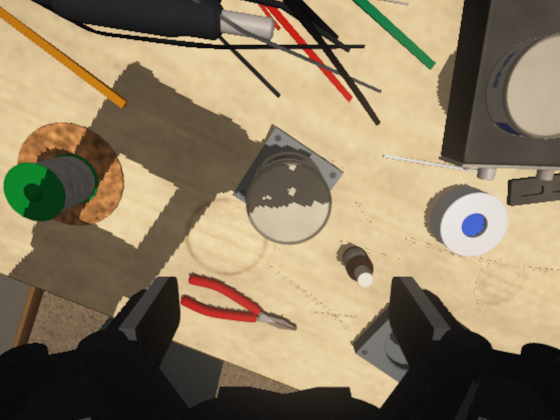

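The spool stands upright on the mat. The can top is at about (289,203), and the visible block corners are (274,126), (342,174) and (235,192). The large can on the box is not ours. The decoy small bottle at (358,265) is clear of the right finger.

Run:
```python
from h import *
P=np.load("w3.npy",allow_pickle=True).item(); im=cv2.imread("pics/w3.png")
g=cv2.GaussianBlur(cv2.cvtColor(im,6),(5,5),1)
c=cv2.HoughCircles(g[120:270,220:360],cv2.HOUGH_GRADIENT,1,20,param1=80,param2=15,minRadius=36,maxRadius=48)
for a in c[0][:3]+np.float32([220,120,0]): print(a, cast("wrist",a[0],a[1],82,P).round(1))
print("can",cast("wrist",289,203,82,P).round(1),[np.linalg.norm(cast("wrist",247,203,82,P)-cast("wrist",331,203,82,P)).round(1)])
b=np.array([cast("wrist",*p,16,P)for p in((342,174),(274,126),(235,192))]);print("blk",((b[0]+b[2])/2).round(1),np.linalg.norm(np.diff(b,axis=0),axis=1).round(1))
```

```text
[288.5 202.5  43. ] [538.7 -50.   82. ]
can [538.5 -50.5  82. ] [np.float64(62.6)]
blk [539.4 -50.   16. ] [75.1 69.9]
```

```bash
python3 -m inch '[{"tx":0.004,"ty":0,"tz":-0.04,"wx":0,"wy":0,"wz":0,"grip":0},{"tx":0,"ty":0,"tz":-0.04,"wx":0,"wy":0,"wz":0,"grip":0},{"tx":0,"ty":0,"tz":-0.035,"wx":0,"wy":0,"wz":0,"grip":0},{"tx":0,"ty":0,"tz":-0.03,"wx":0,"wy":0,"wz":0,"grip":0},{"tx":0,"ty":0,"tz":-0.016,"wx":0,"wy":0,"wz":0,"grip":0},{"tx":0,"ty":0,"tz":0,"wx":0,"wy":0,"wz":0,"grip":0.1},{"tx":0,"ty":0,"tz":0,"wx":0,"wy":0,"wz":0,"grip":0.2},{"tx":0,"ty":0,"tz":0,"wx":0,"wy":0,"wz":0,"grip":0.4},{"tx":0,"ty":0,"tz":0,"wx":0,"wy":0,"wz":0,"grip":0.4},{"tx":0,"ty":0,"tz":0,"wx":0,"wy":0,"wz":0,"grip":0.4},{"tx":0,"ty":0,"tz":0,"wx":0,"wy":0,"wz":0,"grip":0.4}]'
```

```text
t: 8.55
ee_pos: [540.2, -49.8, 57.1]
ee_rot: [0.975, 0.221, 0.002, 0.001]
ft_force: [-0.5, 1.8, 6.5]
finger_gap: 62.9
grasp_force: 66.2
```

```bash
python3 -m inch '[{"tx":0,"ty":0,"tz":0.02,"wx":0,"wy":0,"wz":0,"grip":0.4},{"tx":0,"ty":0,"tz":0.04,"wx":0,"wy":0,"wz":0,"grip":0.4},{"tx":-0.005,"ty":0.03,"tz":0.025,"wx":0,"wy":0,"wz":0,"grip":0.4},{"tx":-0.009,"ty":0.05,"tz":0,"wx":0,"wy":0,"wz":0,"grip":0.4},{"tx":-0.009,"ty":0.055,"tz":0,"wx":0,"wy":0,"wz":0,"grip":0.4},{"tx":-0.009,"ty":0.055,"tz":0,"wx":0,"wy":0,"wz":0,"grip":0.4},{"tx":-0.009,"ty":0.055,"tz":0,"wx":0,"wy":0,"wz":0,"grip":0.4},{"tx":-0.009,"ty":0.055,"tz":0,"wx":0,"wy":0,"wz":0,"grip":0.4},{"tx":-0.009,"ty":0.055,"tz":0,"wx":0,"wy":0,"wz":0,"grip":0.4},{"tx":-0.006,"ty":0.032,"tz":0,"wx":0,"wy":0,"wz":0,"grip":0.4},{"tx":-0.002,"ty":0.01,"tz":0,"wx":0,"wy":0,"wz":0,"grip":0.4},{"tx":0,"ty":0,"tz":0,"wx":0,"wy":0,"wz":0,"grip":0.4}]'
```

```text
t: 10.05
ee_pos: [471.8, 346.9, 140.3]
ee_rot: [0.975, 0.221, -0.0, 0.0]
ft_force: [-0.3, -0.9, -1.4]
finger_gap: 62.7
grasp_force: 66.1
```

```bash
python3 -m inch '[{"tx":0.001,"ty":0,"tz":-0.04,"wx":0,"wy":0,"wz":0,"grip":0.4},{"tx":0,"ty":0,"tz":-0.03,"wx":0,"wy":0,"wz":0,"grip":0.4},{"tx":0,"ty":0,"tz":-0.014,"wx":0,"wy":0,"wz":0,"grip":0.4},{"tx":0,"ty":0,"tz":-0.006,"wx":0,"wy":0,"wz":0,"grip":0.4},{"tx":0,"ty":0,"tz":-0.003,"wx":0,"wy":0,"wz":0,"grip":0.4},{"tx":0,"ty":0,"tz":0,"wx":0,"wy":0,"wz":0,"grip":0.4}]'
```

```text
t: 10.8
ee_pos: [473.4, 347.4, 48.1]
ee_rot: [0.975, 0.221, 0.001, -0.0]
ft_force: [-0.8, 0.5, -0.9]
finger_gap: 62.5
grasp_force: 66.0
```

```bash
python3 -m inch '[{"tx":0,"ty":0,"tz":-0.002,"wx":0,"wy":0,"wz":0,"grip":0.4},{"tx":0,"ty":0,"tz":-0.001,"wx":0,"wy":0,"wz":0,"grip":0.4},{"tx":0,"ty":0,"tz":0,"wx":0,"wy":0,"wz":0,"grip":0.4}]'
```

```text
t: 11.18
ee_pos: [473.5, 347.6, 47.1]
ee_rot: [0.975, 0.221, 0.001, -0.0]
ft_force: [-3.4, -2.3, 12.0]
finger_gap: 62.9
grasp_force: 67.5
```

```bash
python3 -m inch '[{"tx":0,"ty":0,"tz":0,"wx":0,"wy":0,"wz":0,"grip":0.15},{"tx":0,"ty":0,"tz":0,"wx":0,"wy":0,"wz":0,"grip":0},{"tx":0,"ty":0,"tz":0,"wx":0,"wy":0,"wz":0,"grip":0},{"tx":0,"ty":0,"tz":0.02,"wx":0,"wy":0,"wz":0,"grip":0},{"tx":0,"ty":0,"tz":0.05,"wx":0,"wy":0,"wz":0,"grip":0},{"tx":0,"ty":0,"tz":0.06,"wx":0,"wy":0,"wz":0,"grip":0},{"tx":-0.001,"ty":-0.03,"tz":0.04,"wx":0,"wy":0,"wz":0,"grip":0}]'
python3 - <<'E'
from h import *
a=snapshot("wrist"); cv2.imwrite("pics/w4.png",a)
E
python3 -m inch '[{"tx":-0.003,"ty":-0.055,"tz":0,"wx":0,"wy":0,"wz":0,"grip":0},{"tx":-0.003,"ty":-0.055,"tz":0,"wx":0,"wy":0,"wz":0,"grip":0},{"tx":-0.003,"ty":-0.055,"tz":0,"wx":0,"wy":0,"wz":0,"grip":0},{"tx":-0.003,"ty":-0.055,"tz":0,"wx":0,"wy":0,"wz":0,"grip":0},{"tx":-0.003,"ty":-0.055,"tz":0,"wx":0,"wy":0,"wz":0,"grip":0},{"tx":-0.003,"ty":-0.055,"tz":0,"wx":0,"wy":0,"wz":0,"grip":0},{"tx":-0.003,"ty":-0.055,"tz":0,"wx":0,"wy":0,"wz":0,"grip":0},{"tx":-0.003,"ty":-0.055,"tz":0,"wx":0,"wy":0,"wz":0,"grip":0},{"tx":-0.003,"ty":-0.055,"tz":0,"wx":0,"wy":0,"wz":0,"grip":0},{"tx":-0.003,"ty":-0.05,"tz":0,"wx":0,"wy":0,"wz":0,"grip":0},{"tx":0,"ty":-0.017,"tz":0,"wx":0,"wy":0,"wz":0,"grip":0},{"tx":0,"ty":0,"tz":0,"wx":0,"wy":0,"wz":0,"grip":0}]'
python3 - <<'E'
from h import *
P=camera_params("wrist"); im=snapshot("wrist"); cv2.imwrite("pics/w5.png",im); np.save("w5.npy",P,allow_pickle=True)
a=cv2.imread("pics/w4.png")
cv2.imwrite("pics/w45.png",cv2.hconcat([im,cv2.resize(a[60:360,130:430],(235,235)).copy() if 0 else cv2.copyMakeBorder(cv2.resize(a[60:360,130:430],(235,235)),0,185,0,0,0)]))
E
```

```text
t: 12.05
ee_pos: [472.8, 318.6, 217.0]
ee_rot: [0.975, 0.222, 0.002, -0.001]
ft_force: [1.0, -0.7, -0.4]
finger_gap: 85.1
grasp_force: 0.0
t: 13.6
ee_pos: [441.8, -245.1, 213.8]
ee_rot: [0.975, 0.22, -0.0, -0.001]
ft_force: [0.7, 0.3, -0.8]
finger_gap: 85.4
grasp_force: 0.0
```

View pics/w45.png

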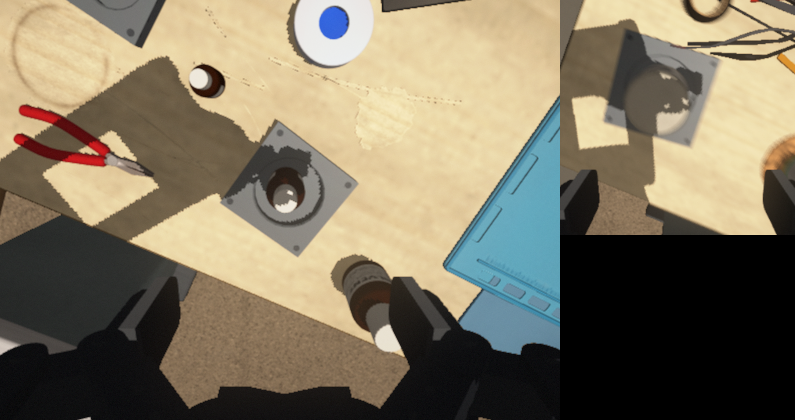

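The can sits inside the large recess (right inset). The bottle cap is at (286,202) and the medium block corners are (277,121), (357,184), (298,256) and (222,199). The large decoy bottle, base (362,275) and cap (388,337), needs a clearance check.

Run:
```python
from h import *
P=np.load("w5.npy",allow_pickle=True).item(); im=cv2.imread("pics/w5.png")
H,S,V=cv2.split(cv2.cvtColor(im,cv2.COLOR_BGR2HSV))
g=cv2.GaussianBlur(cv2.cvtColor(im,6),(3,3),0)
c=cv2.HoughCircles(g[170:230,255:320],cv2.HOUGH_GRADIENT,1,10,param1=80,param2=8,minRadius=9,maxRadius=18)
if c is not None:
  for a in c[0][:3]+np.float32([255,170,0]): print(a, cast("wrist",a[0],a[1],74,P).round(1))
print("cap",cast("wrist",286,202,74,P).round(1))
b=np.array([cast("wrist",*p,16,P)for p in((277,121),(357,184),(298,256),(222,199))]);print("blk",b.mean(0).round(1),np.linalg.norm(b-np.roll(b,1,0),axis=1).round(1))
# large bottle cap by two views: wrist (388,337) & top (438,260)
A=[];B=[]
for P_,u,v in((P,388,337),(camera_params("top"),438,260)):
    T=np.array(P_["world_from_camera"]);d=T[:3,:3]@np.linalg.solve(np.array(P_["intrinsics"]),[u,v,1]);d/=np.linalg.norm(d);M=np.eye(3)-np.outer(d,d);A.append(M);B.append(M@T[:3,3])
print("big cap",np.linalg.solve(sum(A),sum(B)).round(1),"base",cast("wrist",358,277,0,P).round(1))
cv2.imwrite("pics/c5.png",cv2.resize(im[160:240,240:340],None,fx=6,fy=6,interpolation=cv2.INTER_CUBIC))
```

```text
[284.5 200.5  11.6] [ 444.5 -242.8   74. ]
[279.5 189.5  15. ] [ 450.6 -235.7   74. ]
[271.5 201.5  16.3] [ 439.5 -234.2   74. ]
cap [ 443.9 -244.3   74. ]
blk [ 439.6 -249.3   16. ] [86.9 91.9 89.1 91.3]
big cap [ 386.1 -360.6   99.2] base [ 385.3 -355.8    0. ]
```

View pics/c5.png

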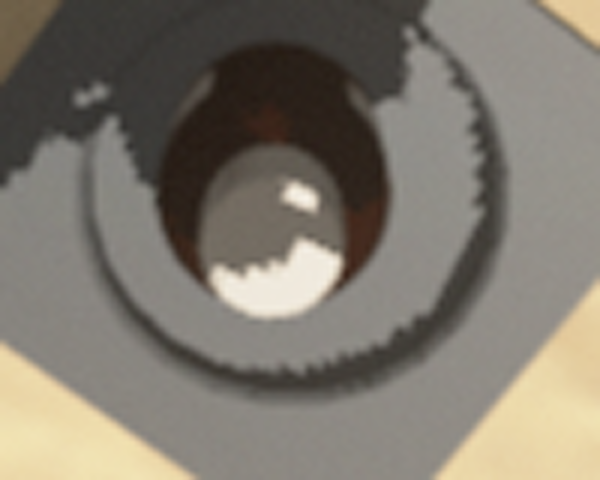

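Cap centre is at (285.3,201), which casts to (444,-243.5). The big bottle is about 100 mm from the nearest finger, so I'm descending.

```bash
python3 -m inch '[{"tx":0.002,"ty":0.002,"tz":-0.04,"wx":0,"wy":0,"wz":0,"grip":0},{"tx":0,"ty":0,"tz":-0.045,"wx":0,"wy":0,"wz":0,"grip":0},{"tx":0,"ty":0,"tz":-0.04,"wx":0,"wy":0,"wz":0,"grip":0.1},{"tx":0,"ty":0,"tz":-0.03,"wx":0,"wy":0,"wz":0,"grip":0.2},{"tx":0,"ty":0,"tz":-0.015,"wx":0,"wy":0,"wz":0,"grip":0.3},{"tx":0,"ty":0,"tz":0,"wx":0,"wy":0,"wz":0,"grip":0.4},{"tx":0,"ty":0,"tz":0,"wx":0,"wy":0,"wz":0,"grip":0.5},{"tx":0,"ty":0,"tz":0,"wx":0,"wy":0,"wz":0,"grip":0.6},{"tx":0,"ty":0,"tz":0,"wx":0,"wy":0,"wz":0,"grip":0.8},{"tx":0,"ty":0,"tz":0,"wx":0,"wy":0,"wz":0,"grip":0.8},{"tx":0,"ty":0,"tz":0,"wx":0,"wy":0,"wz":0,"grip":0.8},{"tx":0,"ty":0,"tz":0,"wx":0,"wy":0,"wz":0,"grip":0.8}]'
```

```text
t: 15.15
ee_pos: [444.7, -243.2, 45.8]
ee_rot: [0.975, 0.221, 0.001, 0.001]
ft_force: [-1.2, 1.1, 5.3]
finger_gap: 29.4
grasp_force: 59.2
```

```bash
python3 -m inch '[{"tx":0,"ty":0,"tz":0.02,"wx":0,"wy":0,"wz":0,"grip":0.8},{"tx":0,"ty":0,"tz":0.045,"wx":0,"wy":0,"wz":0,"grip":0.8},{"tx":0,"ty":0,"tz":0.025,"wx":0,"wy":0,"wz":0,"grip":0.8},{"tx":0.02,"ty":0.04,"tz":0,"wx":0,"wy":0,"wz":0,"grip":0.8},{"tx":0.025,"ty":0.05,"tz":0,"wx":0,"wy":0,"wz":0,"grip":0.8},{"tx":0.025,"ty":0.05,"tz":0,"wx":0,"wy":0,"wz":0,"grip":0.8},{"tx":0.02,"ty":0.04,"tz":0,"wx":0,"wy":0,"wz":0,"grip":0.8},{"tx":0.005,"ty":0.013,"tz":0,"wx":0,"wy":0,"wz":0,"grip":0.8},{"tx":0,"ty":0,"tz":-0.03,"wx":0,"wy":0,"wz":0,"grip":0.8},{"tx":0,"ty":0,"tz":0,"wx":0,"wy":0,"wz":0,"grip":0.8}]'
python3 - <<'E'
from h import *
P=camera_params("wrist"); im=snapshot("wrist"); cv2.imwrite("pics/w6.png",im); np.save("w6.npy",P,allow_pickle=True)
E
```

```text
t: 16.4
ee_pos: [537.0, -50.1, 102.9]
ee_rot: [0.975, 0.221, -0.002, -0.001]
ft_force: [-0.3, -0.5, -1.3]
finger_gap: 30.0
grasp_force: 59.6
```

View pics/w6.png

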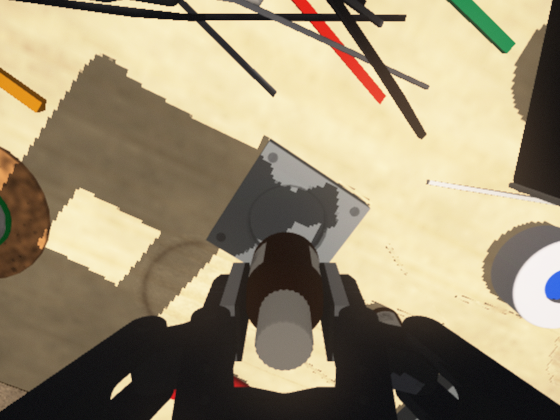

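Run:
```python
from h import *
P=np.load("w6.npy",allow_pickle=True).item()
b=np.array([cast("wrist",*p,16,P)for p in((369,207),(266,138),(208,240))]);print("blk",((b[0]+b[2])/2).round(1),np.linalg.norm(np.diff(b,axis=0),axis=1).round(1))
print("recess",cast("wrist",288,217,16,P).round(1))
print("decoy",cast("wrist",208,83,20,np.load("w5.npy",allow_pickle=True).item()).round(1),cast("top",334,217,40).round(1))
print(get_state()["ee_pos"].round(1))
```

```text
blk [539.2 -49.8  16. ] [75.  73.5]
recess [543.3 -48.3  16. ]
decoy [ 495.6 -147.7   20. ] [ 496.5 -144.7   40. ]
[538.  -50.4 104.1]
```

The block centre is confirmed at (539,-50), and the decoy is clear. Lowering the bottle.

```bash
python3 -m inch '[{"tx":0.001,"ty":0,"tz":-0.03,"wx":0,"wy":0,"wz":0,"grip":0.8},{"tx":0,"ty":0,"tz":-0.015,"wx":0,"wy":0,"wz":0,"grip":0.8},{"tx":0,"ty":0,"tz":-0.006,"wx":0,"wy":0,"wz":0,"grip":0.8},{"tx":0,"ty":0,"tz":-0.005,"wx":0,"wy":0,"wz":0,"grip":0.8},{"tx":0,"ty":0,"tz":-0.002,"wx":0,"wy":0,"wz":0,"grip":0.8},{"tx":0,"ty":0,"tz":0,"wx":0,"wy":0,"wz":0,"grip":0.8}]'
```

```text
t: 17.2
ee_pos: [540.1, -49.8, 46.6]
ee_rot: [0.975, 0.221, 0.0, 0.0]
ft_force: [0.8, -0.1, -0.2]
finger_gap: 29.7
grasp_force: 59.6
```

```bash
python3 -m inch '[{"tx":0,"ty":0,"tz":-0.001,"wx":0,"wy":0,"wz":0,"grip":0.8},{"tx":0,"ty":0,"tz":-0.001,"wx":0,"wy":0,"wz":0,"grip":0.8},{"tx":0,"ty":0,"tz":0,"wx":0,"wy":0,"wz":0,"grip":0.8}]'
```

```text
t: 17.58
ee_pos: [540.3, -49.8, 45.7]
ee_rot: [0.975, 0.221, 0.001, 0.0]
ft_force: [-2.3, 0.1, 7.8]
finger_gap: 30.1
grasp_force: 60.6
```

```bash
python3 -m inch '[{"tx":0,"ty":0,"tz":0,"wx":0,"wy":0,"wz":0,"grip":0.55},{"tx":0,"ty":0,"tz":0,"wx":0,"wy":0,"wz":0,"grip":0.3},{"tx":0,"ty":0,"tz":0,"wx":0,"wy":0,"wz":0,"grip":0.1},{"tx":0,"ty":0,"tz":0.02,"wx":0,"wy":0,"wz":0,"grip":0},{"tx":0,"ty":0,"tz":0.05,"wx":0,"wy":0,"wz":0,"grip":0},{"tx":0,"ty":0,"tz":0.06,"wx":0,"wy":0,"wz":0,"grip":0},{"tx":-0.015,"ty":0.036,"tz":0.03,"wx":0,"wy":0,"wz":0,"grip":0},{"tx":-0.02,"ty":0.045,"tz":0,"wx":0,"wy":0,"wz":0,"grip":0},{"tx":-0.02,"ty":0.045,"tz":0,"wx":0,"wy":0,"wz":0,"grip":0},{"tx":-0.02,"ty":0.045,"tz":0,"wx":0,"wy":0,"wz":0,"grip":0},{"tx":-0.01,"ty":0.015,"tz":0,"wx":0,"wy":0,"wz":0,"grip":0},{"tx":0,"ty":0,"tz":0,"wx":0,"wy":0,"wz":0,"grip":0}]'
python3 - <<'E'
from h import *
P=camera_params("wrist"); im=snapshot("wrist"); cv2.imwrite("pics/w7.png",im)
H,S,V=cv2.split(cv2.cvtColor(im,cv2.COLOR_BGR2HSV))
m=((H>45)&(H<85)&(S>120))*np.uint8(255)
for k in cv2.findContours(m,0,2)[0]:
    if cv2.contourArea(k)>300:
        c,r=cv2.minEnclosingCircle(k);print(c,r,cast("wrist",*c,60,P).round(1))
E
```

```text
t: 19.08
ee_pos: [454.6, 136.5, 204.3]
ee_rot: [0.975, 0.222, -0.0, 0.0]
ft_force: [0.5, 0.1, 0.5]
finger_gap: 85.5
grasp_force: 0.0
(285.0, 199.0) 35.227928161621094 [457.6 138.2  60. ]
```

View pics/w7.png

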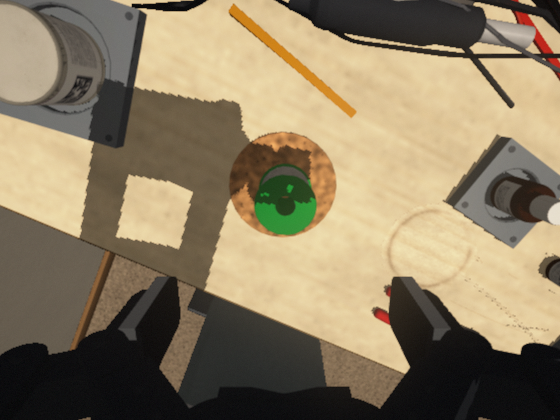

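The can (top left) and bottle (right) stand in their recesses. The spool's top flange is at (285,205), right under the tool, so I'm grasping it.

```bash
python3 -m inch '[{"tx":0,"ty":0,"tz":-0.04,"wx":0,"wy":0,"wz":0,"grip":0},{"tx":0,"ty":0,"tz":-0.04,"wx":0,"wy":0,"wz":0,"grip":0},{"tx":0,"ty":0,"tz":-0.03,"wx":0,"wy":0,"wz":0,"grip":0},{"tx":0,"ty":0,"tz":-0.025,"wx":0,"wy":0,"wz":0,"grip":0},{"tx":0,"ty":0,"tz":-0.012,"wx":0,"wy":0,"wz":0,"grip":0.1},{"tx":0,"ty":0,"tz":0,"wx":0,"wy":0,"wz":0,"grip":0.2},{"tx":0,"ty":0,"tz":0,"wx":0,"wy":0,"wz":0,"grip":0.3},{"tx":0,"ty":0,"tz":0,"wx":0,"wy":0,"wz":0,"grip":0.4},{"tx":0,"ty":0,"tz":0,"wx":0,"wy":0,"wz":0,"grip":0.6},{"tx":0,"ty":0,"tz":0,"wx":0,"wy":0,"wz":0,"grip":0.6},{"tx":0,"ty":0,"tz":0,"wx":0,"wy":0,"wz":0,"grip":0.6},{"tx":0,"ty":0,"tz":0,"wx":0,"wy":0,"wz":0,"grip":0.6}]'
```

```text
t: 20.62
ee_pos: [455.6, 136.4, 58.9]
ee_rot: [0.975, 0.221, 0.001, 0.0]
ft_force: [-2.7, -1.2, 8.7]
finger_gap: 44.0
grasp_force: 59.6
```

```bash
python3 -m inch '[{"tx":0,"ty":0,"tz":0.02,"wx":0,"wy":0,"wz":0,"grip":0.6},{"tx":0,"ty":0,"tz":0.045,"wx":0,"wy":0,"wz":0,"grip":0.6},{"tx":-0.002,"ty":-0.03,"tz":0.02,"wx":0,"wy":0,"wz":0,"grip":0.6},{"tx":-0.002,"ty":-0.05,"tz":0,"wx":0,"wy":0,"wz":0,"grip":0.6},{"tx":-0.002,"ty":-0.055,"tz":0,"wx":0,"wy":0,"wz":0,"grip":0.6},{"tx":-0.002,"ty":-0.055,"tz":0,"wx":0,"wy":0,"wz":0,"grip":0.6},{"tx":-0.002,"ty":-0.055,"tz":0,"wx":0,"wy":0,"wz":0,"grip":0.6},{"tx":-0.002,"ty":-0.055,"tz":0,"wx":0,"wy":0,"wz":0,"grip":0.6},{"tx":-0.002,"ty":-0.05,"tz":0,"wx":0,"wy":0,"wz":0,"grip":0.6},{"tx":-0.001,"ty":-0.03,"tz":-0.01,"wx":0,"wy":0,"wz":0,"grip":0.6},{"tx":0,"ty":-0.006,"tz":-0.02,"wx":0,"wy":0,"wz":0,"grip":0.6},{"tx":0,"ty":0,"tz":0,"wx":0,"wy":0,"wz":0,"grip":0.6}]'
```

```text
t: 22.12
ee_pos: [438.7, -249.6, 111.2]
ee_rot: [0.975, 0.221, -0.001, -0.001]
ft_force: [-0.7, 0.3, -1.8]
finger_gap: 43.5
grasp_force: 61.7
```

```bash
python3 -m inch '[{"tx":0.001,"ty":0,"tz":-0.025,"wx":0,"wy":0,"wz":0,"grip":0.6},{"tx":0,"ty":0,"tz":-0.013,"wx":0,"wy":0,"wz":0,"grip":0.6},{"tx":0,"ty":0,"tz":-0.007,"wx":0,"wy":0,"wz":0,"grip":0.6},{"tx":0,"ty":0,"tz":-0.004,"wx":0,"wy":0,"wz":0,"grip":0.6},{"tx":0,"ty":0,"tz":-0.001,"wx":0,"wy":0,"wz":0,"grip":0.6},{"tx":0,"ty":0,"tz":0,"wx":0,"wy":0,"wz":0,"grip":0.6}]'
```

```text
t: 22.88
ee_pos: [441.2, -249.9, 62.7]
ee_rot: [0.975, 0.221, 0.0, 0.0]
ft_force: [-0.3, 0.3, -2.1]
finger_gap: 43.6
grasp_force: 61.7
```

```bash
python3 -m inch '[{"tx":0,"ty":0,"tz":-0.002,"wx":0,"wy":0,"wz":0,"grip":0.6},{"tx":0,"ty":0,"tz":-0.001,"wx":0,"wy":0,"wz":0,"grip":0.6},{"tx":0,"ty":0,"tz":0,"wx":0,"wy":0,"wz":0,"grip":0.6}]'
```

```text
t: 23.25
ee_pos: [441.0, -250.3, 61.0]
ee_rot: [0.975, 0.221, 0.0, 0.001]
ft_force: [-3.3, 0.8, 9.9]
finger_gap: 43.8
grasp_force: 62.4
```

Seated at the expected height. Next: release, back off and check everything.

```bash
python3 -m inch '[{"tx":0,"ty":0,"tz":0,"wx":0,"wy":0,"wz":0,"grip":0.35},{"tx":0,"ty":0,"tz":0,"wx":0,"wy":0,"wz":0,"grip":0.1},{"tx":0,"ty":0,"tz":0,"wx":0,"wy":0,"wz":0,"grip":0},{"tx":0,"ty":0,"tz":0.02,"wx":0,"wy":0,"wz":0,"grip":0},{"tx":0,"ty":0,"tz":0.05,"wx":0,"wy":0,"wz":0,"grip":0},{"tx":0,"ty":0,"tz":0.06,"wx":0,"wy":0,"wz":0,"grip":0},{"tx":-0.02,"ty":-0.03,"tz":0.04,"wx":0,"wy":0,"wz":0,"grip":0},{"tx":-0.04,"ty":-0.045,"tz":0.01,"wx":0,"wy":0,"wz":0,"grip":0},{"tx":-0.04,"ty":-0.045,"tz":0,"wx":0,"wy":0,"wz":0,"grip":0},{"tx":-0.03,"ty":-0.045,"tz":0,"wx":0,"wy":0,"wz":0,"grip":0},{"tx":0,"ty":0,"tz":0,"wx":0,"wy":0,"wz":0,"grip":0}]'
python3 - <<'E'
from h import *
t=snapshot("top"); s=snapshot("scene")
a=cv2.resize(t[165:290,90:460],(800,270),interpolation=cv2.INTER_CUBIC)
b=cv2.resize(s[150:350,200:440],(384,320),interpolation=cv2.INTER_CUBIC)
c=cv2.resize(snapshot("wrist"),(416,312)); c=cv2.copyMakeBorder(c,0,8,0,0,0)
cv2.imwrite("pics/fin.png",np.vstack([a,np.hstack([b,c])]))
E
```

```text
t: 24.62
ee_pos: [309.0, -417.3, 239.1]
ee_rot: [0.976, 0.219, -0.0, 0.0]
ft_force: [0.9, 0.2, -0.4]
finger_gap: 85.4
grasp_force: 0.0
```

View pics/fin.png

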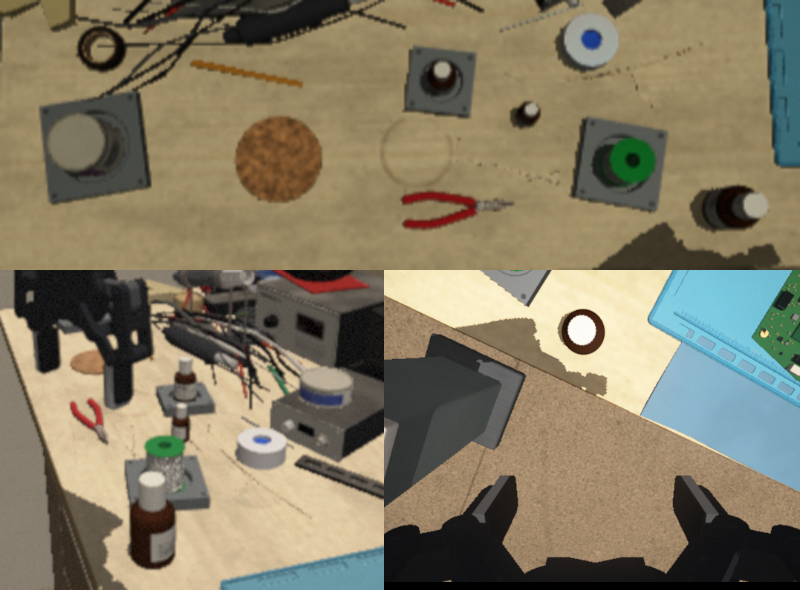

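The final pictures show the can in the large block (crop 80,143), the bottle in the small one (441,70) and the spool in the medium one (632,160). All three are upright, the mat is empty and the bystanders haven't moved.

```bash
python3 -c "
from cell import *
print(hand_in())"
```

```text
the job is handed in; nothing more can be done
None
```

The can is in the large block, the spool in the medium and the bottle in the small, all upright and fully down; bystanders were left where they lay, and the job was handed in at about 25 s of robot time.

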